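# Clamp the battery in its tray with the wing nut

## Task

Slide the small battery along its tray until it is fully home against the end stop. Then tighten the wing nut between the two guide posts until the clamp's rubber foot presses firmly on the battery; do not overtighten it, do not bump hard against the posts, and leave the other things on the table where they are.

Things in the scene. Friction and masses are not known exactly. Their poses are not given: they have to be found in the camera images.
- tray: fixed aluminium tray, base 193x96x10 mm. Origin: underside, on the stud's axis. +x runs along the bay to the end stop and stud, z up. The 46 mm wide bay lies at x -159 to -24, between two rails 14 mm high above the base; the end stop's face is at x = -24, its top at z = 44. Home: battery origin at x = -72.5 mm
- wing_nut: steel wing nut. Origin: hub underside, on the axis; hub 12 mm high. Two flat wings along +-y, 9 mm thick (x), span 44, 5 to 29 mm above origin: pinch these. Clockwise from above tightens, 16 mm down a turn; stays where left. Turning drag 0.25 Nm (read at rest it is offset, differently after long and short turns). Once the foot bears, 0.025 Nm more per 10 N: firm is +0.08 to 0.17
- battery: loose grey and black battery, 97 (x) x 43 (y) x 52 mm, 0.45 to 0.75 kg, slides with up to 9 N; origin: centre of its underside, on the tray's base (z = 10 mm); two small terminals stand 4 mm above the top near its -x end. It starts 26 to 41 mm short of home, along the rails. Grip the 43 mm width 20 mm behind its middle, fingertips 25 mm below its top, clear of the clamp
- clamp_bar: steel T-shaped bar, 8 mm thick, under the nut; origin: underside, on the stud's axis; axes as the tray's; its nose ends at x = -55 mm. Under the nose, at x = -39, hangs a sprung rubber foot, 18 mm wide, that starts 2 to 11 mm above a home battery's top (its screw is set differently each time, so feel for contact); it sinks with the nut, then presses about 50 to 65 N more per radian
- guide_posts: two fixed upright steel posts, 10 mm thick, at y = +-35 mm to both sides of the stud, top at z = 128 mm; origin and axes as the tray's. 30 mm free from the stud's axis to each post: where the line of the fingers points at the posts, open them no more than about 25 mm; away from it there is room for 40 mm. A fresh grip reads up to 0.08 Nm low for its first 0.1 rad
- flux_tin: bystander: low round green tin, 52 mm wide, 19 mm high; origin: centre of its underside
- label_roll: bystander: white paper label roll standing on end, 39 mm wide, 28 mm high; origin: centre of its underside. To its right a blue desk lamp leans over the table at about x = 0.6, y = -0.25 m, low enough to be hit by an arm that swings past stretched out: draw the arm in first
- wick_spool: bystander: flat blue spool, 59x49x9 mm; origin: centre of its underside
Not all that is in view belongs to the job. What is shaped like the battery but brown is not meant.

How it is judged:
By the outcome, as a careful person would: the job done as asked, in the order asked, and still so for the second after the job is handed in, with the robot touching nothing.
It also fails if it takes over 72 s, if anything falls off the work surface, if the arm or the gripper's body presses on something with over 40 N, if the wrist force passes 120 N, or if a joint passes its speed limit or range.

## Robot

A 6-joint arm with a two-finger parallel gripper is mounted at the origin on the work surface; the furniture and walls round the work are solid. World frame = base frame: x ahead of the robot, y to its left, z up, the work surface at z = 0. Lengths are in m, angles in rad, forces in N, time in s.
With the tool pointing down it reaches from about 0.375 to 0.9 m from the base axis. Payload 3.1 kg.
Tool frame: the origin (TCP) lies where the fingers leave the gripper's body, on its centre line; the fingertips stand 73 mm ahead of it and the grasp point (between the pads) lies 54 mm ahead of it; z points along the fingers, y is the line along which they close (so a half turn about z gives the same grasp; the last joint's range is limited). The gripper opens to 85 mm and grips with 20 to 120 N. Pads are 22 mm wide; open, the fingers measure 114 mm over their backs; the gripper's body (76 mm by 85 mm) begins 54 mm behind the grasp point. The pads swing forward as they close: fully open they stand 13 mm farther back than shut.
Start: joints at [1.147, 0.527, 1.433, -0, 1.181, -0.178], TCP at [0.152, 0.606, 0.304] pointing down, gripper open.
Joint ranges: [-3.08, 3.08], [-0.75, 2.2], [0.22, 2.44], [-1.43, 4.57], [0, 2.65], [-2.85, 2.85]. Speed limits (rad/s): [2.79, 2.79, 3.14, 3.14, 3.14, 3.14].

## Interface

Orientations are given as a unit quaternion [x, y, z, w].
In Python, from station import manip gives the robot as it stands.
- The arm moves only by the shell command python3 -m crank 'ROWS' [FORCE]. ROWS is JSON, a list of rows, each an object with "dp": the shift along the tool's x, y, z normalised to -1 to 1, where 1 is 50 cm, a list of three; "delta_rot": the turn, a rotation vector about the tool's x, y, z normalised to -1 to 1, where 1 is 2 pi rad, a list of three; "fingers": the opening, from -1 (shut) to 1 (fully open). A call has 1 to 12 rows; each row shifts and turns the commanded pose from where the row before left it, along the tool's axes as they then stand; what a row does not reach is not made up. A row lasts 1/12 s, in which the tool goes at most 41.7 mm and 7.16 degrees, less where a joint would pass 70% of its speed; a pose out of reach is approached as far as the arm can. A call with a number of a shift or a turn outside -1 to 1 is refused whole. A call with a gripper value outside its range is refused whole. The fingers move at their own pace and stop on an object; FORCE is the grip in N (left out, the last holds). Time passes only in rows, so rows that do not move let the fingers close. It gives the time, the measured TCP pose, the force, the opening and the grip force at its end, in the units of the state.
- manip.sense(): the state, without advancing time (a new reading comes with each control period).
- manip.snapshot(name): name is "scene" or "top" or "wrist"; returns (picture, depth): 420x560x3 uint8, red, green, blue; 420x560 float32, m along the optical axis (not along the pixel's ray), 0 where there is no reading.
- manip.camera_model(name): a dict with "fx", "fy", "cx", "cy" (pixels), "origin" and "attitude" of the camera in the world. Camera axes: x right, y up, looking along -z (the intrinsics and any distortion apply to the point x, -y, -z); pixel columns grow to the right and rows downward; lengths in m; the calibration is good to about 2 mm. A picture is of the moment at which its call begins: read the wrist's pose just before it. camera_model takes no time and is no camera call; for the wrist camera it gives the pose at the moment of the call.
- manip.sign_off(): hands the job in; it is judged then, once.
The state is a dict: "t": time; "q": joint angles; "qd": joint speeds; "tau": joint torques, N m; "tcp_pos": TCP position; "tool_rot": TCP orientation; "force": force on the tool from outside, world axes, zero at the start; "ft_torque": the same for the moment, N m; "finger_gap": opening from 0.0 (shut) to 1.0 (fully open); "gripper_force": force on a finger pad.
Only numpy, scipy, OpenCV 4.12 (cv2) and the standard library are available. Lean on these libraries where they do the work, as an engineer would, in place of code of your own. Each camera call takes 0.05 s, during which the arm holds its last target. There are 200 camera calls.

## Working session

There is one attempt and no reset: what is moved stays moved. The work goes in short steps, Python scripts to look and compute and a shell command to move; the robot and the scene stay as the last step left them, time stands still between calls to the robot, and variables do not carry over. Pictures are saved under pics/ and viewed, at most 10 in all, crops included, and the job is handed in when it is done.

```bash
ls; mkdir -p pics; cat > h.py <<'E'
import numpy as np,cv2
from scipy.spatial.transform import Rotation as R
from station import manip
def snap(n,f):
    m=manip.camera_model(n)
    p,d=manip.snapshot(n); cv2.imwrite('pics/'+f+'.png',p[:,:,::-1]); np.savez('pics/'+f+'.npz',p=p,d=d,**{k:np.array(v) for k,v in m.items() if k in('fx','fy','cx','cy','origin','attitude')})
    return p,d,m
def att(m):
    a=np.array(m['attitude'],float); return a if a.shape==(3,3) else R.from_quat(a).as_matrix()
def pt(m,u,v,d):
    c=np.array([(u-m['cx'])/m['fx']*d,-(v-m['cy'])/m['fy']*d,-d]); return att(m)@c+np.array(m['origin'])
def ray(m,u,v,z):
    o=np.array(m['origin']);r=pt(m,u,v,1)-o; return o+r*(z-o[2])/r[2]
def cloud(m,d):
    v,u=np.mgrid[:d.shape[0],:d.shape[1]]
    c=np.stack([(u-m['cx'])/m['fx']*d,-(v-m['cy'])/m['fy']*d,-d],-1); return c@att(m).T+np.array(m['origin'])
def load(f): return dict(np.load('pics/'+f+'.npz'))
E
python3 - <<'E'
from h import *
for n in('scene','top'):
    p,d,m=snap(n,n+'0'); print(m)
print(manip.sense())
E
```

```text
pics
{'fx': 543.4303648759497, 'fy': 543.4303648759497, 'cx': 278.83465544496283, 'cy': 214.2462201994812, 'origin': array([-0.34491298, -0.50692059,  0.6691388 ]), 'attitude': array([ 0.44838528, -0.23527972, -0.38218052,  0.77300204])}
{'fx': 402.1843157640178, 'fy': 402.1843157640178, 'cx': 277.7760618240878, 'cy': 204.831295922418, 'origin': array([0.4315165 , 0.08155662, 1.03642614]), 'attitude': array([ 0.02008524, -0.03902013, -0.70077786,  0.71202837])}
{'t': 0.1, 'q': array([ 1.14650070e+00,  5.28360824e-01,  1.43378404e+00, -5.49161131e-05,
        1.18141216e+00, -1.78479313e-01]), 'qd': array([-0.00089065, -0.0017924 , -0.00397053,  0.00122581,  0.00070673,
        0.00162082]), 'tau': array([-1.52611797e-04, -4.43304563e+01, -1.78587359e+01, -1.94781310e-04,
        3.89147186e-03,  2.49591443e-05]), 'tcp_pos': array([0.15184825, 0.60574463, 0.30303581]), 'tool_rot': array([ 1.22588511e-01,  9.92457098e-01, -9.45450754e-04, -2.67309164e-04]), 'force': array([-0.34205626, -0.10221969,  0.34629471]), 'ft_torque': array([0.02027028, 0.0126162 , 0.03342905]), 'gripper_force': 0.0, 'finger_gap': 1.0032250116153256}
```

View pics/top0.png

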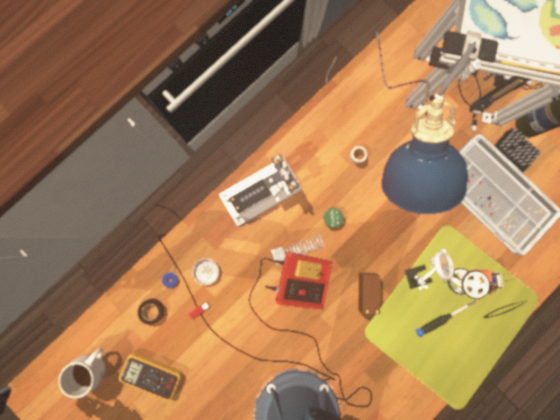

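View pics/scene0.png

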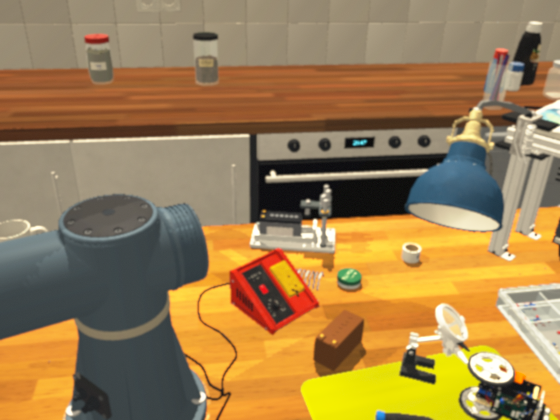

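The top view shows the white tray around (260,190), with the battery at about (253,195) and the clamp and posts at about (285,168). The green tin is at (334,218), the roll at (359,155), the lamp at (425,175) and the spool at (171,281).

```bash
python3 - <<'E'
from h import *
for f in('top0','scene0'):
    s=load(f);P=cloud(s,s['d']);d=s['d']
    ok=(d>0)&(P[...,0]>.35)&(P[...,0]<.62)&(P[...,1]>-.03)&(P[...,1]<.28)
    print(f)
    for lo,hi in((-.01,.006),(.006,.016),(.018,.03),(.05,.058),(.058,.068),(.068,.08),(.08,.095),(.095,.11),(.11,.14)):
        k=ok&(P[...,2]>lo)&(P[...,2]<hi)
        Q=P[k]
        if len(Q)>3:
            r=cv2.minAreaRect(Q[:,:2].astype(np.float32)*1000); print(lo,hi,len(Q),np.median(Q,0).round(4),[np.round(x,1) for x in r])
s=load('top0')
c=s['p'][140:240,205:315]; cv2.imwrite('pics/c1.png',cv2.resize(c[:,:,::-1],None,fx=5,fy=5,interpolation=cv2.INTER_CUBIC))
E
```

```text
top0
-0.01 0.006 8072 [4.510e-01 1.305e-01 4.000e-04] [array([485. , 125.4]), array([269.4, 310.2]), np.float64(0.2)]
0.006 0.016 1365 [0.5379 0.11   0.0103] [array([484.5, 119.1]), array([268.2, 296.3]), np.float64(0.1)]
0.018 0.03 234 [0.5128 0.0868 0.024 ] [array([478.3, 119.7]), array([236.9, 291.7]), np.float64(0.8)]
0.05 0.058 120 [0.3833 0.0074 0.055 ] [array([445.5,  66.7]), array([262.4,  96.4]), np.float64(33.7)]
0.058 0.068 877 [0.5277 0.1123 0.0625] [array([445.2,  69.7]), array([258.3,  94.1]), np.float64(32.1)]
0.068 0.08 199 [0.3719 0.0109 0.0716] [array([444.6,  75.9]), array([242.7,  59.6]), np.float64(36.2)]
0.08 0.095 42 [0.3958 0.0331 0.0822] [array([488.2,  41.9]), array([267.1,  61.2]), np.float64(12.9)]
0.095 0.11 457 [0.5736 0.0557 0.0995] [array([576.4,  59.3]), array([88. , 67.8]), np.float64(30.8)]
0.11 0.14 129 [0.5886 0.0425 0.1257] [array([587.6,  42.7]), array([59.5, 54.4]), np.float64(74.7)]
scene0
-0.01 0.006 3582 [ 0.4751  0.1426 -0.002 ] [array([485. , 124.8]), array([309.2, 270. ]), np.float64(90.0)]
0.006 0.016 931 [0.5353 0.0805 0.0084] [array([495.6,  67.6]), array([218.7, 191.7]), np.float64(32.0)]
0.018 0.03 377 [0.5226 0.1016 0.0222] [array([477.2,  64.6]), array([229.3, 162.3]), np.float64(34.2)]
0.05 0.058 276 [0.5039 0.088  0.0537] [array([483.3,  38.4]), array([269.5, 138.1]), np.float64(50.1)]
0.058 0.068 681 [0.5136 0.0916 0.0608] [array([468.6,  43.3]), array([262.3, 145.8]), np.float64(39.1)]
0.068 0.08 274 [0.3863 0.0298 0.0718] [array([463.3,  35.2]), array([233.2,  59.2]), np.float64(9.9)]
0.08 0.095 103 [0.5537 0.0508 0.0925] [array([485.2,  31.7]), array([239.5,  77.2]), np.float64(14.8)]
0.095 0.11 248 [0.5661 0.0452 0.0975] [array([580.8,  49.8]), array([83.5, 72.3]), np.float64(84.6)]
0.11 0.14 132 [0.5734 0.0414 0.1203] [array([583.9,  42.6]), array([78.5, 17.7]), np.float64(25.0)]
```

View pics/c1.png

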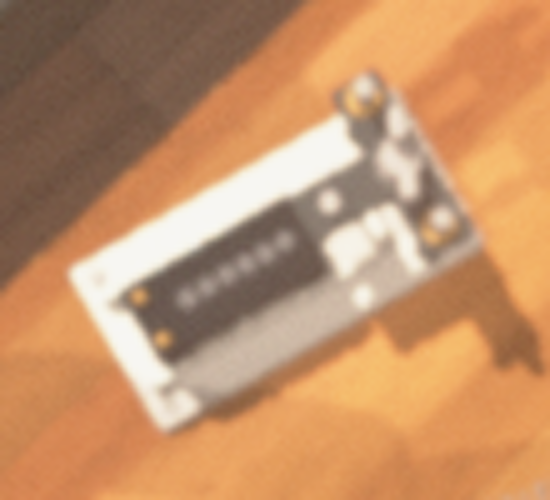

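```bash
python3 - <<'E'
from h import *
s=load('top0')
f=lambda u,v,z:ray(s,205+u/5,140+v/5,z)[:2]
A,B,C=f(72,272,.01),f(168,430,.01),f(480,240,.01)
p1,p2=f(362,95,.128),f(438,230,.128)
print('corners',A,B,C,np.linalg.norm(A-B),np.linalg.norm(C-B))
print('posts',p1,p2,np.linalg.norm(p1-p2),(p1+p2)/2)
for a,b in((B,C),): print('axis deg',np.degrees(np.arctan2(*(b-a)[::-1])))
n=(A-B); print('axis from short edge',np.degrees(np.arctan2(n[1],n[0]))-90)
n=p1-p2; print('axis from posts',np.degrees(np.arctan2(n[1],n[0]))-90)
t1,t2=f(138,297,.066),f(163,340,.066); print('terms',t1,t2)
P=cloud(s,s['d']);Q=P[(s['d']>0)&(P[...,2]>.057)&(P[...,2]<.0675)&(P[...,0]>.45)&(P[...,1]>.03)]
r=cv2.minAreaRect(Q[:,:2].astype(np.float32)*1000);print(r, Q.min(0),Q.max(0))
E
```

```text
corners [0.5419952 0.2043945] [0.46204155 0.15356495] [ 0.56228879 -0.00449767] 0.09474296762286985 0.1871718425034595
posts [0.61311947 0.06018476] [0.55149452 0.02461679] 0.0711527539826484 [0.582307   0.04240078]
axis deg -57.6161137049007
axis from short edge -57.55433866020121
axis from posts -60.00782082305464
terms [0.52438136 0.16557605] [0.50374072 0.15303767]
((607.40576171875, 299.9522705078125), (400.8809814453125, 817.237060546875), 43.642112731933594) [0.45412078 0.07784742 0.05701302] [1.03368029 0.71841763 0.06748583]
```

```bash
python3 -m crank '[{"dp":[0,0,0],"delta_rot":[0,0,0.01746],"fingers":1},{"dp":[0,0,0],"delta_rot":[0,0,0.01746],"fingers":1},{"dp":[0,0,0],"delta_rot":[0,0,0.01746],"fingers":1},{"dp":[0,0,0],"delta_rot":[0,0,0.01746],"fingers":1},{"dp":[0,0,0],"delta_rot":[0,0,0.01746],"fingers":1},{"dp":[0,0,0],"delta_rot":[0,0,0.01746],"fingers":1},{"dp":[0,0,0],"delta_rot":[0,0,0.01746],"fingers":1},{"dp":[-0.0755,0.0085,0],"delta_rot":[0,0,0],"fingers":1},{"dp":[-0.0755,0.0085,0],"delta_rot":[0,0,0],"fingers":1},{"dp":[-0.0755,0.0085,0],"delta_rot":[0,0,0],"fingers":1},{"dp":[-0.0755,0.0085,0],"delta_rot":[0,0,0],"fingers":1},{"dp":[-0.0755,0.0085,0],"delta_rot":[0,0,0],"fingers":1}]' && python3 -m crank '[{"dp":[-0.0755,0.0085,0],"delta_rot":[0,0,0],"fingers":1},{"dp":[-0.0755,0.0085,0],"delta_rot":[0,0,0],"fingers":1},{"dp":[-0.0755,0.0085,0],"delta_rot":[0,0,0],"fingers":1},{"dp":[-0.0755,0.0085,0],"delta_rot":[0,0,0],"fingers":1},{"dp":[-0.0755,0.0085,0],"delta_rot":[0,0,0],"fingers":1},{"dp":[-0.0755,0.0085,0],"delta_rot":[0,0,0],"fingers":1},{"dp":[-0.0755,0.0085,0],"delta_rot":[0,0,0],"fingers":1},{"dp":[-0.0755,0.0085,0],"delta_rot":[0,0,0],"fingers":1},{"dp":[-0.0755,0.0085,0],"delta_rot":[0,0,0],"fingers":1},{"dp":[0,0,0],"delta_rot":[0,0,0],"fingers":1},{"dp":[0,0,0],"delta_rot":[0,0,0],"fingers":1},{"dp":[0,0,0],"delta_rot":[0,0,0],"fingers":1}]'
python3 - <<'E'
from h import *
print(manip.sense()); snap('wrist','w1')
E
```

```text
t: 1.1
tcp_pos: [0.2703, 0.4557, 0.3035]
tool_rot: [0.485, 0.874, -0.0, -0.0]
force: [0.7, -0.5, 0.0]
finger_gap: 0.999
gripper_force: 0.0
t: 2.1
tcp_pos: [0.4813, 0.189, 0.3034]
tool_rot: [0.486, 0.874, -0.0, -0.001]
force: [-0.7, -0.5, -0.0]
finger_gap: 1.003
gripper_force: 0.0
{'t': 2.1, 'q': array([ 1.57622182e-01,  3.84068785e-01,  1.70031149e+00,  5.73478535e-04,
        1.05911729e+00, -3.98801092e-01]), 'qd': array([ 3.26540257e-02, -6.86820669e-03,  1.23162546e-02, -1.75017800e-03,
        2.72135537e-05, -1.80841539e-03]), 'tau': array([-9.75533947e-01, -3.53452134e+01, -1.63750595e+01, -4.91559436e-02,
       -5.24445763e-02, -1.53073350e-03]), 'tcp_pos': array([0.48130163, 0.18900516, 0.30344045]), 'tool_rot': array([ 4.85842568e-01,  8.74045782e-01, -3.90911331e-04, -9.03767153e-04]), 'force': array([-0.67388395, -0.4579081 , -0.00087841]), 'ft_torque': array([-0.00354094,  0.04301807,  0.00825531]), 'gripper_force': 0.0, 'finger_gap': 1.0027710356697908}
```

View pics/w1.png

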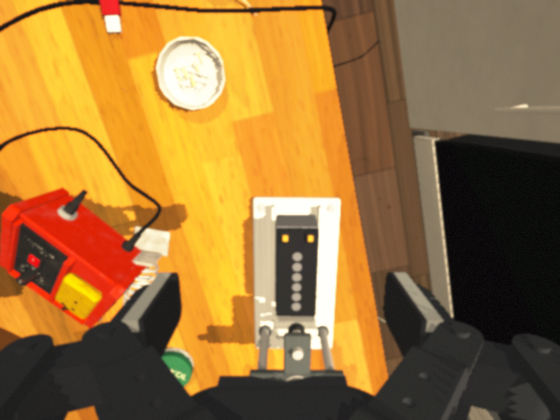

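The wrist view shows the tray upright at columns 254–340, with its far end at row 198. The battery runs from row 215 to 318 with its terminals at (285,238) and (309,238), and the clamp is at (297,350).

```bash
python3 - <<'E'
from h import *
s=load('w1');P=cloud(s,s['d']);u=np.mgrid[:420,:560]
ok=(s['d']>0)&(u[0]>180)&(u[0]<372)&(u[1]>240)&(u[1]<350)
for lo,hi in((.006,.014),(.02,.028),(.057,.0645),(.0,.03),(.115,.14)):
    Q=P[ok&(P[...,2]>lo)&(P[...,2]<hi)]
    if len(Q)<5: continue
    r=cv2.minAreaRect(Q[:,:2].astype(np.float32)*1000)
    print(lo,hi,len(Q),np.median(Q,0).round(4),[np.round(x,1) for x in r]); print(cv2.boxPoints(r).round(1).tolist())
for n,a,z in(('terms',[(285,238),(309,238)],.066),('tray',[(254,198),(340,198)],.024),('bat far',[(277,216),(317,216)],.062),('posts',[(265,330),(323,330)],.128)):
    q=[ray(s,*x,z) for x in a]; print(n,np.round(q,4)[:,:2].tolist(),'mid',((q[0]+q[1])/2).round(4)[:2],np.degrees(np.arctan2(*(q[1]-q[0])[[1,0]])).round(2)-90)
c=cv2.resize(s['p'][180:385,225:370,::-1],None,fx=2.9,fy=2.9,interpolation=cv2.INTER_CUBIC);cv2.imwrite('pics/c2.png',c)
E
```

```text
0.006 0.014 5761 [0.5389 0.1246 0.0097] [array([552.5, 102.3]), array([ 96.1, 192.5]), np.float64(31.3)]
[[461.5, 159.60000610351562], [561.4000244140625, -4.900000095367432], [643.5, 45.0], [543.5999755859375, 209.5]]
0.02 0.028 1020 [0.5378 0.1144 0.0236] [array([549.3, 113.5]), array([ 78.8, 159.4]), np.float64(29.0)]
[[476.20001220703125, 164.0], [553.5, 24.700000762939453], [622.4000244140625, 62.900001525878906], [545.0999755859375, 202.3000030517578]]
0.057 0.0645 3673 [0.5353 0.1291 0.0618] [array([549.9, 106.1]), array([ 79.3, 147.3]), np.float64(31.1)]
[[477.8999938964844, 148.60000610351562], [554.0, 22.5], [621.9000244140625, 63.599998474121094], [545.7999877929688, 189.60000610351562]]
0.0 0.03 9858 [0.5414 0.1186 0.0094] [array([560.5,  92.5]), array([140.1, 251.1]), np.float64(31.8)]
[[434.70001220703125, 162.1999969482422], [567.2000122070312, -51.099998474121094], [686.2000122070312, 22.799999237060547], [553.7000122070312, 236.10000610351562]]
terms [[0.505, 0.1557], [0.5243, 0.1677]] mid [0.5147 0.1617] -58.18
tray [[0.4625, 0.1634], [0.5387, 0.2106]] mid [0.5006 0.187 ] -58.19
bat far [[0.4877, 0.1692], [0.5198, 0.1891]] mid [0.5037 0.1792] -58.18
posts [[0.5212, 0.0978], [0.5617, 0.123]] mid [0.5415 0.1104] -58.15
```

View pics/c2.png

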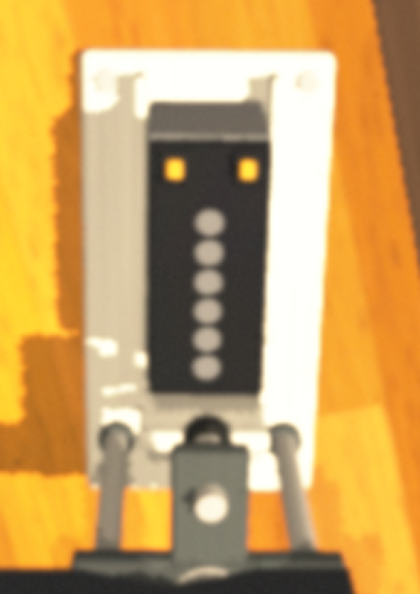

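```bash
python3 - <<'E'
from h import *
s=load('w1');f=lambda x,y,z:ray(s,225+x/2.9,180+y/2.9,z)[:2]
b=[f(149,140,.062),f(268,140,.062),f(262,393,.062),f(149,393,.062)];b=np.array(b)
print(b.round(4),b.mean(0),np.linalg.norm(b[0]-b[1]),np.linalg.norm((b[0]+b[1]-b[2]-b[3])/2))
d=(b[2]+b[3]-b[0]-b[1]);print(np.degrees(np.arctan2(d[1],d[0])))
t=(f(175,168,.066)+f(248,168,.066))/2;print(t)
a=np.array([np.cos(np.radians(-58.4)),np.sin(np.radians(-58.4))]);n=np.array([-a[1],a[0]])
cen=b.mean(0);g=cen-.02*a
print('center',cen,'grasp',g)
for S in((.585,.0489),(.583,.0425)):print('stud',S,'bat x,y',(cen-S)@a,(cen-S)@n)
st=manip.sense();p=st['tcp_pos'];print('tool axes',R.from_quat(st['tool_rot']).as_matrix().round(3).tolist())
T=R.from_quat(st['tool_rot']).as_matrix();print('shift tool /0.5:',T.T@(np.array([*g,.110])-p)/.5)
E
```

```text
[[0.4936 0.1585]
 [0.5268 0.1791]
 [0.5773 0.0989]
 [0.5432 0.0777]] [0.53522514 0.12856048] 0.0391251149490681 0.09479786845709355
-58.15853118729545
[0.51538514 0.16224481]
center [0.53522514 0.12856048] grasp [0.52474542 0.14559502]
stud (0.585, 0.0489) bat x,y -0.09393030316883433 -0.0006536205791489935
stud (0.583, 0.0425) bat x,y -0.09833338373540967 0.0044033430873456104
tool axes [[-0.529, 0.848, -0.002], [0.848, 0.529, 0.0], [0.001, -0.002, -1.0]]
shift tool /0.5: [-0.12154778  0.02845967  0.38686016]
```

```bash
python3 -m crank '[{"dp":[-0.0607,0.0142,0.0185],"delta_rot":[0,0,0],"fingers":1},{"dp":[-0.0607,0.0142,0.0185],"delta_rot":[0,0,0],"fingers":1},{"dp":[0,0,0.07],"delta_rot":[0,0,0],"fingers":1},{"dp":[0,0,0.07],"delta_rot":[0,0,0],"fingers":1},{"dp":[0,0,0.07],"delta_rot":[0,0,0],"fingers":0.6},{"dp":[0,0,0.07],"delta_rot":[0,0,0],"fingers":0.6},{"dp":[0,0,0.07],"delta_rot":[0,0,0],"fingers":0.6},{"dp":[0,0,0],"delta_rot":[0,0,0],"fingers":0.4},{"dp":[0,0,0],"delta_rot":[0,0,0],"fingers":0.2}]' 30
python3 - <<'E'
from h import *
print(manip.sense()); snap('wrist','w2')
E
```

```text
t: 2.9
tcp_pos: [0.524, 0.1463, 0.1088]
tool_rot: [0.484, 0.875, -0.002, -0.003]
force: [-0.5, 0.2, 1.0]
finger_gap: 0.601
gripper_force: 0.0
{'t': 2.9, 'q': array([ 6.67500028e-02,  7.24414794e-01,  1.77221372e+00,  2.06986570e-04,
        6.50900940e-01, -4.92693950e-01]), 'qd': array([-0.00484619, -0.08065001, -0.04054271, -0.00039172, -0.00332643,
       -0.00165703]), 'tau': array([-1.73608870e-01, -4.02812183e+01, -7.36455470e+00, -6.55607146e-03,
        2.34076992e-02,  1.20861914e-03]), 'tcp_pos': array([0.52404227, 0.14630778, 0.10884043]), 'tool_rot': array([ 0.48446917,  0.8748033 , -0.00155539, -0.00252904]), 'force': array([-0.45519463,  0.17275678,  1.03531094]), 'ft_torque': array([ 0.04919797,  0.01836225, -0.01941539]), 'gripper_force': 0.0, 'finger_gap': 0.6010193739302238}
```

View pics/w2.png

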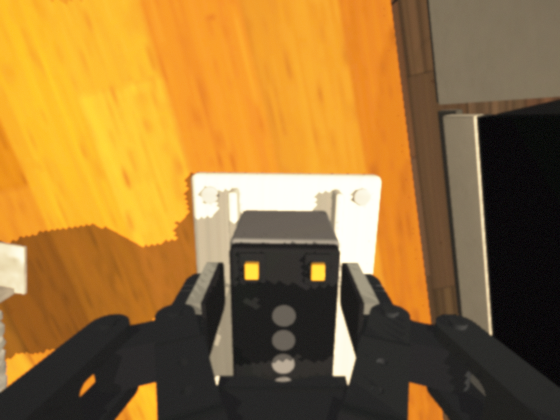

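The fingers straddle the battery evenly (edges at columns 232 and 336, terminals at row 271). Next I close them and slide.

```bash
python3 -m crank '[{"dp":[0,0,0],"delta_rot":[0,0,0],"fingers":-0.3},{"dp":[0,0,0],"delta_rot":[0,0,0],"fingers":-0.3},{"dp":[0,0,0],"delta_rot":[0,0,0],"fingers":-0.3},{"dp":[0,0,0],"delta_rot":[0,0,0],"fingers":-0.3},{"dp":[0,0,0],"delta_rot":[0,0,0],"fingers":-0.3}]' 30; python3 -m crank '[{"dp":[-0.01,0,0],"delta_rot":[0,0,0],"fingers":-0.3},{"dp":[-0.01,0,0],"delta_rot":[0,0,0],"fingers":-0.3},{"dp":[-0.01,0,0],"delta_rot":[0,0,0],"fingers":-0.3},{"dp":[-0.01,0,0],"delta_rot":[0,0,0],"fingers":-0.3},{"dp":[0,0,0],"delta_rot":[0,0,0],"fingers":-0.3}]'
```

```text
t: 3.37
tcp_pos: [0.5268, 0.1456, 0.1127]
tool_rot: [0.485, 0.874, 0.001, 0.001]
force: [-1.7, 3.6, 8.8]
finger_gap: 0.493
gripper_force: 32.6
t: 3.78
tcp_pos: [0.5367, 0.1286, 0.1126]
tool_rot: [0.486, 0.874, 0.001, 0.0]
force: [-3.5, 3.3, 8.3]
finger_gap: 0.497
gripper_force: 32.8
```

```bash
for i in 1; do python3 -m crank '[{"dp":[-0.005,0,0],"delta_rot":[0,0,0],"fingers":-0.3},{"dp":[-0.003,0,0],"delta_rot":[0,0,0],"fingers":-0.3},{"dp":[0,0,0],"delta_rot":[0,0,0],"fingers":-0.3}]'; python3 -m crank '[{"dp":[-0.003,0,0],"delta_rot":[0,0,0],"fingers":-0.3},{"dp":[0,0,0],"delta_rot":[0,0,0],"fingers":-0.3}]';python3 -m crank '[{"dp":[-0.003,0,0],"delta_rot":[0,0,0],"fingers":-0.3},{"dp":[0,0,0],"delta_rot":[0,0,0],"fingers":-0.3}]'; done
```

```text
t: 4.03
tcp_pos: [0.5383, 0.1258, 0.1126]
tool_rot: [0.486, 0.874, 0.001, -0.0]
force: [-3.9, 5.6, 9.8]
finger_gap: 0.496
gripper_force: 32.9
t: 4.2
tcp_pos: [0.539, 0.1246, 0.1126]
tool_rot: [0.486, 0.874, 0.001, -0.0]
force: [-4.6, 6.0, 10.2]
finger_gap: 0.497
gripper_force: 32.8
t: 4.37
tcp_pos: [0.5397, 0.1234, 0.1126]
tool_rot: [0.486, 0.874, 0.001, -0.001]
force: [-4.0, 6.3, 10.2]
finger_gap: 0.492
gripper_force: 32.8
```

```bash
for i in 1; do python3 -m crank '[{"dp":[-0.003,0,0],"delta_rot":[0,0,0],"fingers":-0.3},{"dp":[0,0,0],"delta_rot":[0,0,0],"fingers":-0.3}]'; python3 -m crank '[{"dp":[-0.003,0,0],"delta_rot":[0,0,0],"fingers":-0.3},{"dp":[0,0,0],"delta_rot":[0,0,0],"fingers":-0.3}]';python3 -m crank '[{"dp":[-0.003,0,0],"delta_rot":[0,0,0],"fingers":-0.3},{"dp":[0,0,0],"delta_rot":[0,0,0],"fingers":-0.3}]'; done
```

```text
t: 4.53
tcp_pos: [0.5401, 0.1228, 0.1126]
tool_rot: [0.486, 0.874, 0.001, -0.001]
force: [-5.1, 9.4, 10.2]
finger_gap: 0.499
gripper_force: 32.8
t: 4.7
tcp_pos: [0.5401, 0.1226, 0.1126]
tool_rot: [0.486, 0.874, 0.002, -0.002]
force: [-5.6, 14.3, 11.9]
finger_gap: 0.493
gripper_force: 32.8
t: 4.87
tcp_pos: [0.54, 0.122, 0.1126]
tool_rot: [0.487, 0.874, 0.001, -0.003]
force: [-6.1, 16.6, 11.6]
finger_gap: 0.498
gripper_force: 32.5
```

```bash
python3 -m crank '[{"dp":[0.004,0,0],"delta_rot":[0,0,0],"fingers":-0.3},{"dp":[0,0,0],"delta_rot":[0,0,0],"fingers":0.3},{"dp":[0,0,0],"delta_rot":[0,0,0],"fingers":0.6},{"dp":[0,0,0],"delta_rot":[0,0,0],"fingers":0.7},{"dp":[0,0,-0.04],"delta_rot":[0,0,0],"fingers":0.7},{"dp":[0,0,-0.07],"delta_rot":[0,0,0],"fingers":0.7},{"dp":[0.04,0,-0.07],"delta_rot":[0,0,0],"fingers":0.7},{"dp":[0.065,0,-0.05],"delta_rot":[0,0,0],"fingers":0.7},{"dp":[0.065,0,-0.05],"delta_rot":[0,0,0],"fingers":0.7},{"dp":[0.065,0,-0.05],"delta_rot":[0,0,0],"fingers":0.7},{"dp":[0.065,0,-0.05],"delta_rot":[0,0,0],"fingers":0.7},{"dp":[0.02,0,0],"delta_rot":[0,0,0],"fingers":0.7}]'
python3 -m crank '[{"dp":[0,0,0],"delta_rot":[0,0,0],"fingers":0.7},{"dp":[0,0,0],"delta_rot":[0,0,0],"fingers":0.7}]'
python3 - <<'E'
from h import *
p,d,m=snap('wrist','w3'); print(m)
E
```

```text
t: 5.87
tcp_pos: [0.4573, 0.2589, 0.3054]
tool_rot: [0.484, 0.875, 0.004, 0.003]
force: [0.7, 0.4, 0.1]
finger_gap: 0.849
gripper_force: 0.0
t: 6.03
tcp_pos: [0.4572, 0.2555, 0.3001]
tool_rot: [0.485, 0.875, -0.0, 0.0]
force: [-0.0, -0.0, -1.0]
finger_gap: 0.848
gripper_force: 0.0
{'fx': 344.0976190728102, 'fy': 344.0976190728102, 'cx': 282.07764098972393, 'cy': 214.70802450292553, 'origin': array([0.41909079, 0.31692341, 0.36981278]), 'attitude': array([-0.13735493, -0.0393341 ,  0.2720321 ,  0.95162229])}
```

View pics/w3.png

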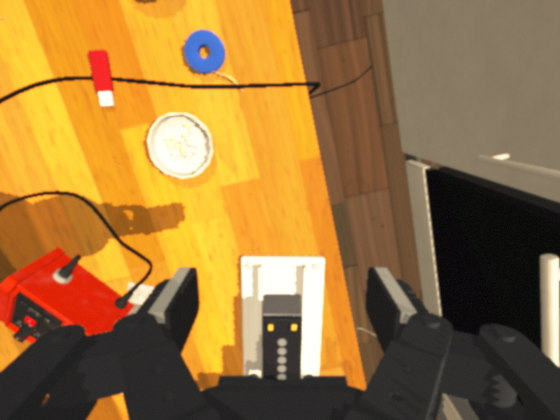

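That was the wrong way: the view shows only the tray's far end (row 258) and the battery at about (281,335). I'll go forward over the clamp.

```bash
python3 -m crank '[{"dp":[-0.076,0,0.016],"delta_rot":[0,0,0],"fingers":0.7},{"dp":[-0.076,0,0.016],"delta_rot":[0,0,0],"fingers":0.7},{"dp":[-0.076,0,0.016],"delta_rot":[0,0,0],"fingers":0.7},{"dp":[-0.076,0,0.016],"delta_rot":[0,0,0],"fingers":0.7},{"dp":[-0.076,0,0.016],"delta_rot":[0,0,0],"fingers":0.7},{"dp":[0,0,0],"delta_rot":[0,0,0],"fingers":0.7},{"dp":[0,0,0],"delta_rot":[0,0,0],"fingers":0.7},{"dp":[0,0,0],"delta_rot":[0,0,0],"fingers":0.7}]'
python3 - <<'E'
from h import *
p,d,m=snap('wrist','w4'); print(m['origin'])
E
```

```text
t: 6.75
tcp_pos: [0.5571, 0.0931, 0.2588]
tool_rot: [0.487, 0.874, -0.001, -0.002]
force: [-0.3, -0.5, 0.1]
finger_gap: 0.853
gripper_force: 0.0
[0.51954996 0.15463454 0.3287779 ]
```

View pics/w4.png

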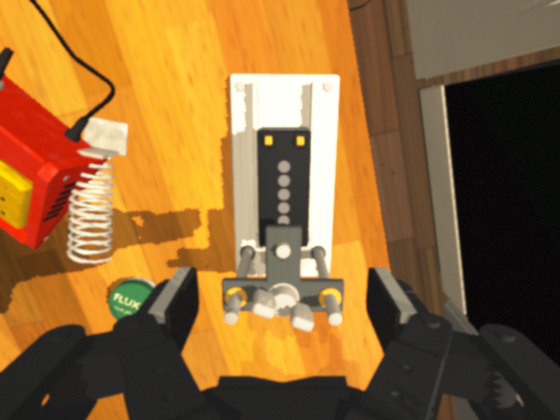

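Clear view: the nut hub is at about (284,298), its wings at about (264,303) and (302,318), the post tops at (231,317) and (335,317), and the battery's front is under the clamp.

```bash
python3 - <<'E'
from h import *
s=load('w4');P=cloud(s,s['d'])
c=cv2.resize(s['p'][210:340,205:365,::-1],None,fx=5,fy=4.5,interpolation=cv2.INTER_CUBIC);c=cv2.resize(s['p'][215:335,205:365,::-1],None,fx=5,fy=5,interpolation=cv2.INTER_CUBIC);cv2.imwrite('pics/c4.png',c)
u=np.mgrid[:420,:560]
ok=(s['d']>0)&(u[0]>270)&(u[0]<335)&(u[1]>245)&(u[1]<325)
for v in range(284,334,4): print(v,(P[v,250:322:4,2]*1000).round().astype(int))
mk=(ok&(P[...,2]>.113)&(P[...,2]<.15)).astype(np.uint8)
nn,l,st,ce=cv2.connectedComponentsWithStats(mk)
for i in range(1,nn):
    if st[i,4]>15: print(st[i],P[l==i].mean(0).round(4),P[l==i][:,2].max())
E
```

```text
284 [ 99  99  99 100  99  99  98 329 100  98 100  99 100 100  99  97  98 100]
288 [ 98  99  98 100  99  98 102 104 104 102 101 100  98 100 100 100  98  99]
292 [ 99  98 110 111 109 105 106 107 110 107 106 103  99 100 100  99  98 100]
296 [ 99 114 117 116 113 113 110 112 110 111 111 107  98  98  99 100  99  99]
300 [ 99 120 123 120 119 117 115 110 111 111 110 112  99  99  99  99  99  98]
304 [ 98 125 126 125 124 121 121 111 110 111 111 110 110 108  99  99  99  97]
308 [ 98 127 127 127 127 126 125 110 111 111 110 116 117 113 112 109  98  98]
312 [  0 126 128 127 128 128 127 111 111 111 112 120 122 120 117 116   1   0]
316 [ -1  -1  -1 126 127 127  -1   0 112   0   0 125 125 125 122 121  -1   0]
320 [ -1  -1  -1   0  -1   0  -1  -1   0   0 120 126 127 127 125 125   0   0]
324 [ -1   0   0  -1   0  -1   0   0   0   0   1 128 129 128 128 127  -1   0]
328 [ -1   0   0  -1   0   0  -1  -1  -1  -1   0   0 128 127 127 128 329   0]
332 [ 0  0  0  0  1  0 -1 -2  0  0  0 -1 -1  0 -1  0  1  0]
[252 293  24  26 477] [0.5735 0.0427 0.1236] 0.1292765573381504
[290 306  24  26 473] [0.6005 0.0479 0.1235] 0.1292005540346868
```

View pics/c4.png

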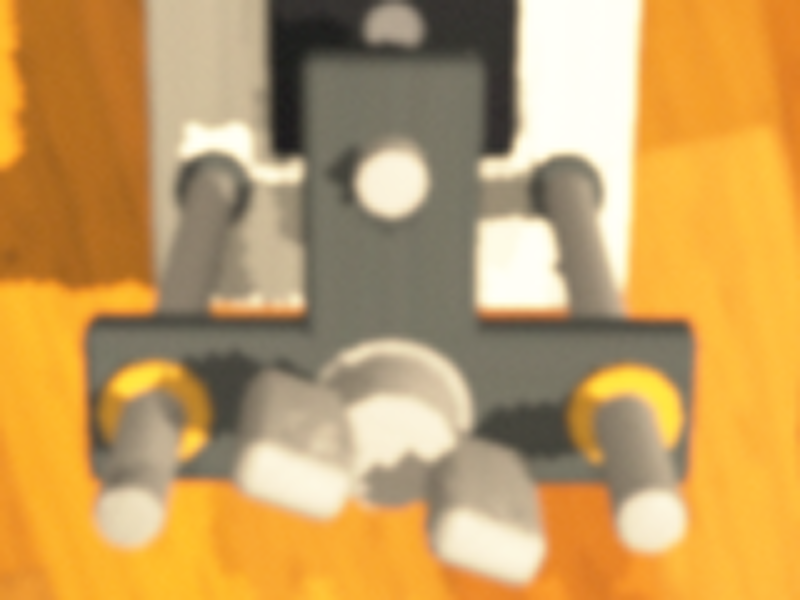

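```bash
python3 - <<'E'
from h import *
s=load('w4');f=lambda x,y,z:ray(s,205+x/5,215+y/5,z)[:2]
w1,w2=f(293,482,.128),f(487,540,.128);p1,p2=f(130,515,.128),f(650,520,.128)
h=lambda d:np.degrees(np.arctan2(d[1],d[0]))
print('wings',w1,w2,(w1+w2)/2,np.linalg.norm(w2-w1),h(w2-w1));print('posts',p1,p2,(p1+p2)/2,np.linalg.norm(p2-p1),h(p2-p1))
P=cloud(s,s['d']);u=np.mgrid[:420,:560]
Q=[]
for a,b in((252,276),(290,314)):
    k=(u[0]>293)&(u[0]<332)&(u[1]>=a)&(u[1]<b)&(P[...,2]>.1255)&(P[...,2]<.131);q=P[k];Q.append(q);print(len(q),q.mean(0),cv2.minAreaRect(q[:,:2].astype(np.float32)*1000))
Q=np.vstack(Q)
for a,b in((225,240),(328,344)):
    k=(u[0]>300)&(u[0]<332)&(u[1]>=a)&(u[1]<b)&(P[...,2]>.1255)&(P[...,2]<.131);print('post',P[k].mean(0))
st=manip.sense();T=R.from_quat(st['tool_rot']).as_matrix();print('tool y heading',h(T[:2,1]),'q6',st['q'][[0,5]],st['tcp_pos'])
c=(w1+w2)/2;print('shift/.5',T.T@(np.array([*c,.2588])-st['tcp_pos'])/.5)
# battery front/back in w4
for x in((259,128),(310,128)): pass
b=[ray(s,258,136,.062)[:2],ray(s,311,136,.062)[:2]];print('bat back top mid',(b[0]+b[1])/2)
E
```

```text
wings [0.57443668 0.04135424] [0.60102022 0.04746382] [0.58772845 0.04440903] 0.02727657781023403 12.943282278517971
posts [0.55852267 0.02562644] [0.61783461 0.06147856] [0.58817864 0.0435525 ] 0.06930570404200045 31.151578721728658
241 [0.57422381 0.04134702 0.12727441] ((574.4780883789062, 40.99279022216797), (15.157660484313965, 8.811229705810547), 12.241846084594727)
238 [0.60127422 0.04659747 0.12727915] ((601.4647827148438, 46.52804946899414), (15.232026100158691, 8.4966459274292), 7.413817405700684)
post [0.5582107  0.02592455 0.12739858]
post [0.6175848  0.06187359 0.12734499]
tool y heading 31.850826891514757 q6 [-0.03055422 -0.58655565] [0.55684233 0.09406887 0.25936206]
shift/.5 [-1.16964163e-01  6.14860817e-05  9.24703936e-04]
bat back top mid [0.52873349 0.14185243]
```

```bash
python3 -m crank '[{"dp":[-0.0585,0,0],"delta_rot":[0,0,0],"fingers":-0.18},{"dp":[-0.0585,0,0],"delta_rot":[0,0,0],"fingers":-0.18},{"dp":[0,0,0],"delta_rot":[0,0,-0.0194],"fingers":-0.18},{"dp":[0,0,0],"delta_rot":[0,0,-0.0194],"fingers":-0.18},{"dp":[0,0,0],"delta_rot":[0,0,-0.0194],"fingers":-0.18},{"dp":[0,0,0],"delta_rot":[0,0,-0.0194],"fingers":-0.18},{"dp":[0,0,0],"delta_rot":[0,0,-0.0194],"fingers":-0.18},{"dp":[0,0,0],"delta_rot":[0,0,-0.0194],"fingers":-0.18},{"dp":[0,0,0],"delta_rot":[0,0,-0.0194],"fingers":-0.18},{"dp":[0,0,0],"delta_rot":[0,0,-0.0194],"fingers":-0.18},{"dp":[0,0,0],"delta_rot":[0,0,-0.0194],"fingers":-0.18},{"dp":[0,0,0],"delta_rot":[0,0,-0.0194],"fingers":-0.18}]'
python3 -m crank '[{"dp":[0,0,0.02],"delta_rot":[0,0,0],"fingers":-0.18},{"dp":[0,0,0],"delta_rot":[0,0,0],"fingers":-0.18},{"dp":[0,0,0],"delta_rot":[0,0,0],"fingers":-0.18}]'
python3 - <<'E'
from h import *
s=manip.sense();T=R.from_quat(s['tool_rot']).as_matrix()
print(s['tcp_pos'],s['q'],np.degrees(np.arctan2(T[1,1],T[0,1])),s['ft_torque'],T[:,2])
print('shift',T.T@(np.array([.588,.0437,.187])-s['tcp_pos'])/.5)
E
```

```text
t: 7.8
tcp_pos: [0.5876, 0.0464, 0.2605]
tool_rot: [-0.107, 0.994, 0.0, -0.0]
force: [0.3, 0.0, -0.4]
finger_gap: 0.413
gripper_force: 0.0
t: 8.05
tcp_pos: [0.5875, 0.0457, 0.2495]
tool_rot: [-0.102, 0.995, 0.0, -0.001]
force: [1.1, -1.1, 0.2]
finger_gap: 0.413
gripper_force: 0.0
[0.5875164  0.04573116 0.24949656] [-1.11808177e-01  5.47052815e-01  1.57660079e+00 -1.06239770e-05
  1.02038046e+00 -1.88644266e+00] 101.67933511470997 [-0.01497245 -0.04247812 -0.04825023] [-2.42717742e-03  2.63403021e-04 -9.99997020e-01]
shift [-0.00041526 -0.00426766  0.12498932]
```

```bash
python3 -m crank '[{"dp":[0,-0.004,0.05],"delta_rot":[0,0,0],"fingers":-0.18},{"dp":[0,0,0.05],"delta_rot":[0,0,0],"fingers":-0.18},{"dp":[0,0,0.025],"delta_rot":[0,0,0],"fingers":-0.18},{"dp":[0,0,0],"delta_rot":[0,0,0],"fingers":-0.18}]' 60; python3 -m crank '[{"dp":[0,0,0],"delta_rot":[0,0,0],"fingers":-1},{"dp":[0,0,0],"delta_rot":[0,0,0],"fingers":-1},{"dp":[0,0,0],"delta_rot":[0,0,0],"fingers":-1},{"dp":[0,0,0],"delta_rot":[0,0,0],"fingers":-1},{"dp":[0,0,0],"delta_rot":[0,0,0],"fingers":-1}]'
python3 - <<'E'
from h import *
s=manip.sense();T=R.from_quat(s['tool_rot']).as_matrix()
print(s['tcp_pos'],np.degrees(np.arctan2(T[1,1],T[0,1])),s['ft_torque'],T[:,2],s['q'][5])
E
```

```text
t: 8.38
tcp_pos: [0.5869, 0.0433, 0.1848]
tool_rot: [-0.102, 0.995, 0.001, -0.003]
force: [0.2, -0.3, 0.6]
finger_gap: 0.409
gripper_force: 0.0
t: 8.8
tcp_pos: [0.5896, 0.0427, 0.189]
tool_rot: [-0.102, 0.995, -0.0, 0.001]
force: [-0.1, -0.7, 1.0]
finger_gap: 0.075
gripper_force: 59.0
[0.58960584 0.04266874 0.18901007] 101.71650567592653 [-0.26551652 -0.0169828  -0.2050061 ] [ 2.48492175e-03 -4.08979058e-04 -9.99996829e-01] -1.8917978037968362
```

```bash
cat > st.py <<'E'
from h import *
s=manip.sense();T=R.from_quat(s['tool_rot']).as_matrix()
print('t',round(s['t'],2),'y',round(float(np.degrees(np.arctan2(T[1,1],T[0,1]))),2),'tz',round(float(s['ft_torque'][2]),3),'F',s['force'].round(1),'tcp',(s['tcp_pos']*1000).round(1),'q6',round(float(s['q'][5]),3),'gap',round(float(s['finger_gap']),3),round(float(s['gripper_force'])))
E
for i in 1 2 3; do python3 -m crank '[{"dp":[0,0,0.0005],"delta_rot":[0,0,0.0159],"fingers":-1},{"dp":[0,0,0.0005],"delta_rot":[0,0,0.0159],"fingers":-1}]' >/dev/null; python3 st.py; done
```

```text
t 8.97 y 90.14 tz 0.233 F [ 0.3 -1.3  2.5] tcp [589.7  42.5 188.6] q6 -1.689 gap 0.079 59
t 9.13 y 78.7 tz 0.219 F [-0.4 -3.3  2.1] tcp [589.7  42.3 188. ] q6 -1.489 gap 0.08 59
t 9.3 y 67.26 tz 0.261 F [-0.5 -4.1  2.5] tcp [589.6  42.1 187.6] q6 -1.289 gap 0.081 59
```

```bash
for i in 1 2 3 4 5 6; do python3 -m crank '[{"dp":[0,0,0.0005],"delta_rot":[0,0,0.0159],"fingers":-1},{"dp":[0,0,0.0005],"delta_rot":[0,0,0.0159],"fingers":-1}]' >/dev/null; python3 st.py; done
```

```text
t 9.47 y 55.82 tz 0.279 F [-0.3 -4.2  2.5] tcp [589.5  41.8 187. ] q6 -1.089 gap 0.081 59
t 9.63 y 44.38 tz 0.281 F [-0.5 -4.9  2.9] tcp [589.4  41.7 186.5] q6 -0.889 gap 0.08 59
t 9.8 y 32.93 tz 0.266 F [-0.5 -5.7  2.8] tcp [589.2  41.5 186. ] q6 -0.69 gap 0.078 59
t 9.97 y 21.5 tz 0.254 F [-3.  -6.1  3.7] tcp [589.   41.4 185.5] q6 -0.49 gap 0.079 59
t 10.13 y 10.06 tz 0.29 F [-2.2 -6.6  3.8] tcp [588.8  41.3 185. ] q6 -0.29 gap 0.079 59
t 10.3 y -1.38 tz 0.334 F [-2.8 -6.2  4.4] tcp [588.5  41.2 184.6] q6 -0.09 gap 0.08 59
```

```bash
for i in 1 2; do python3 -m crank '[{"dp":[0,0,0.0005],"delta_rot":[0,0,0.0159],"fingers":-1},{"dp":[0,0,0.0005],"delta_rot":[0,0,0.0159],"fingers":-1}]' >/dev/null; python3 st.py; done
```

```text
t 10.47 y -12.81 tz 0.364 F [-3.4 -6.9  4. ] tcp [588.4  41.2 184.1] q6 0.109 gap 0.075 60
t 10.63 y -24.26 tz 0.418 F [-3.8 -6.2  5.5] tcp [588.1  41.2 183.6] q6 0.309 gap 0.078 60
```

Drag held at about 0.26 Nm until a yaw of about 18°, then rose steadily to +0.12–0.15 Nm, some 0.75 rad past contact. That is in the firm band, so I'm releasing and lifting.

```bash
python3 -m crank '[{"dp":[0,0,0],"delta_rot":[0,0,0],"fingers":-1},{"dp":[0,0,0],"delta_rot":[0,0,0],"fingers":-0.5},{"dp":[0,0,0],"delta_rot":[0,0,0],"fingers":-0.45},{"dp":[0,0,0],"delta_rot":[0,0,0],"fingers":-0.45},{"dp":[0,0,0],"delta_rot":[0,0,0],"fingers":-0.45}]'; python3 -m crank '[{"dp":[0,0,-0.03],"delta_rot":[0,0,0],"fingers":-0.45},{"dp":[0,0,-0.06],"delta_rot":[0,0,0],"fingers":-0.45},{"dp":[0,0,-0.06],"delta_rot":[0,0,0],"fingers":-0.45},{"dp":[0,0,-0.06],"delta_rot":[0,0,0],"fingers":-0.45},{"dp":[0,0,-0.06],"delta_rot":[0,0,0],"fingers":-0.45},{"dp":[0,0,0],"delta_rot":[0,0,0],"fingers":-0.45},{"dp":[0,0,0],"delta_rot":[0,0,0],"fingers":-0.45}]'
python3 - <<'E'
from h import *
p,d,m=snap('wrist','w5'); p2,d2,m2=snap('scene','s5')
a=cv2.resize(p[:,:,::-1],(400,300)); b=cv2.resize(p2[160:300,220:420,::-1],(800,560))[:560:,:]
b=cv2.resize(b,(400,280)); c=np.zeros((300,800,3),np.uint8);c[:,:400]=a;c[:280,400:]=b;cv2.imwrite('pics/v5.png',c)
E
```

```text
t: 11.05
tcp_pos: [0.5891, 0.0433, 0.1826]
tool_rot: [0.839, 0.543, 0.0, 0.0]
force: [-0.4, 0.4, -0.1]
finger_gap: 0.273
gripper_force: 0.0
t: 11.63
tcp_pos: [0.5898, 0.0432, 0.3197]
tool_rot: [0.839, 0.544, 0.002, 0.002]
force: [-0.3, 0.4, -0.9]
finger_gap: 0.276
gripper_force: 0.0
```

View pics/v5.png

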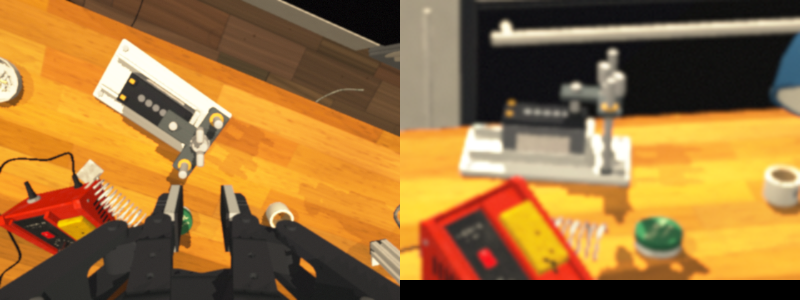

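The wrist half shows the nut turned to lie along the tray. The scene half shows the bar level over the home battery, with the tin and roll unmoved. A quick numeric check follows.

```bash
python3 - <<'E'
from h import *
S=np.array([.588,.0437]);t=np.radians(-58.6);a=np.array([np.cos(t),np.sin(t)]);n=np.array([-a[1],a[0]])
for f in('w4','w5'):
    s=load(f);P=cloud(s,s['d']);X=(P[...,:2]-S)@a;Y=(P[...,:2]-S)@n;Z=P[...,2];ok=s['d']>0
    k=ok&(abs(Y)<.015)&(Z>.057)&(Z<.065)&(X>-.16)&(X<-.05);print(f,'battery top x',np.percentile(X[k],[0.5,99.5]).round(4),'z',np.median(Z[k]))
    k=ok&(abs(Y)<.009)&(X>-.05)&(X<-.015)&(Z>.075);print('bar z',np.median(Z[k]))
    k=ok&(abs(X)<.024)&(abs(Y)<.024)&(np.hypot(X,Y)>.006);zt=np.percentile(Z[k],99);k&=Z>zt-.004
    q=np.c_[X[k],Y[k]];w=np.linalg.svd(q-q.mean(0))[2][0];print('wing top',zt,q.mean(0).round(4),'heading',np.degrees(np.arctan2(w[1],w[0]))+np.degrees(t))
E
```

```text
w4 battery top x [-0.119  -0.0505] z 0.06186404284885694
bar z 0.09895031791644644
wing top 0.12838119658091907 [-0.0008 -0.0003] heading -168.96354918328825
w5 battery top x [-0.1185 -0.0519] z 0.061885714555286825
bar z 0.30535988177210094
wing top 0.3404303790246904 [-0.014   0.0142] heading -24.360334774960947
```

```bash
python3 - <<'E'
from h import *
S=np.array([.588,.0437]);t=np.radians(-58.6);a=np.array([np.cos(t),np.sin(t)]);n=np.array([-a[1],a[0]])
s=load('w5');P=cloud(s,s['d']);X=(P[...,:2]-S)@a;Y=(P[...,:2]-S)@n;Z=P[...,2];ok=(s['d']>0)&(Z<.15)
k=ok&(abs(Y)<.008)&(X>-.05)&(X<-.026)&(Z>.07);print('bar z',np.percentile(Z[k],[10,50,90]))
k=ok&(abs(X)<.028)&(abs(Y)<.024)&(Z>.09)&(np.hypot(X,Y)>.007);zt=np.percentile(Z[k],98);k&=Z>zt-.003
q=np.c_[X[k],Y[k]];w=np.linalg.svd(q-q.mean(0))[2][0];print('wing top',zt,len(q),q.mean(0).round(4),'heading',np.degrees(np.arctan2(w[1],w[0]))+np.degrees(t))
E
```

```text
bar z [0.09273773 0.09367756 0.09924827]
wing top 0.12290028563983127 354 [0.0001 0.0013] heading -113.95467721395596
```

```bash
python3 -c "
from station import manip
print(manip.sign_off())"
```

```text
the job is handed in; nothing more can be done
None
```

I handed the job in at about 12 s: the battery is home against the end stop, and the wing nut is turned 126° (5.5 mm down), about 0.75 rad past foot contact, with torque up an estimated 0.12–0.15 Nm (firm band 0.08–0.17); the tin and roll look unmoved, I didn't check the spool again, and the arm is clear.

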